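# Bring the soldering pan under the pull-out magnifier

### The arm

A 7-joint arm with a two-finger parallel gripper is mounted at the origin on the work surface. World frame = base frame: x ahead of the robot, y to its left, z up, the work surface at z = 0. Lengths are in mm, angles in rad, forces in N, time in s.
With the tool pointing down it reaches from about 425 to 950 mm from the base axis. Payload 4.7 kg.
Tool frame: the origin (TCP) lies on the centre line of the jaws, within the pads' length; the fingertips stand 11 mm ahead of it and the grasp point (between the pads) lies 8 mm behind it; z points along the fingers, y is the line along which they close (so a half turn about z gives the same grasp; the last joint's range is limited). The gripper opens to 87 mm and grips with 3 to 60 N. Pads are 19 mm wide; open, the fingers measure 117 mm over their backs; the gripper's body (75 mm by 190 mm) begins 51 mm behind the grasp point.
Start: joints at [-1.348, 0.469, -0.049, 1.532, 0.024, 1.141, -0.082], TCP at [168.132, 653.743, 233.573] pointing down, gripper open.
Joint ranges: [-2.59, 2.59], [-0.33, 1.99], [-1.39, 1.29], [0.1, 2.45], [-1.04, 4.18], [0.21, 1.99], [-2.66, 2.66]. Speed limits (rad/s): [2.57, 2.57, 3.14, 3.14, 3.14, 3.14, 3.14].

### API

Orientations are given as a rotation vector (axis times angle).
In Python, from station import ctrl gives the robot as it stands. The module is installed in compiled form; this text tells all that it offers.
- The arm moves only by the tool step_arm, never from a script. Its argument "rows" is a list of rows, each an object with "hand": the opening in per cent of the stroke, from 0 (shut) to 100 (fully open); "translation": the shift along the tool's x, y, z in cm, a list of three; "spin": the turn about the tool's z in rad. A call has exactly 8 rows; each row is the pose to reach, as a shift and turn from the pose commanded when the call began, along the tool's axes at that moment; what a row does not reach only later rows make up. A row lasts 1/10 s, in which the tool goes at most 50 mm and 8.59 degrees, less where a joint would pass 70% of its speed; a pose out of reach is approached as far as the arm can. A call with a gripper value outside its range is refused whole. The fingers move at their own pace and stop on an object; "grip_force" is the grip in N (left out, the last holds). Time passes only in rows, so rows that repeat a pose let the fingers close, or fill a call up. It gives the time, the measured TCP pose, the force, the opening and the grip force at its end, in the units of the state.
- ctrl.sense(): the state, without advancing time (a new reading comes with each control period).
- ctrl.camera(name): name is "scene" or "top" or "wrist"; returns the picture (400x640x3 uint8, red, green, blue); there is no depth.
- ctrl.get_calibration(name): a dict with "fx", "fy", "cx", "cy" (pixels), "k1" (the pictures are not rectified: a ray, as slopes to the right and down, at radius r is drawn at 1 + k1 r^2 times it, then the intrinsics apply), "R" (3x3) and "t" (3): a world point X has camera coordinates R X + t. Camera axes: x right, y down, z forward; pixel columns grow to the right and rows downward; lengths in mm; the calibration is good to about 2 mm. A picture is of the moment at which its call begins: read the wrist's pose just before it. get_calibration takes no time and is no camera call; for the wrist camera it gives the pose at the moment of the call.
- ctrl.finish_job(): hands the job in; it is judged then, once.
The state is a dict: "t": time; "qpos": joint angles; "joint_vel": joint speeds; "joint_torque": joint torques, N m; "tool_pos": TCP position; "ee_rot": TCP orientation; "wrist_force": force on the tool from outside, world axes, zero at the start; "torque": the same for the moment, N m; "grip_width": finger opening in mm; "grasp_force": force on a finger pad.
Only numpy, scipy, OpenCV 4.12 (cv2) and the standard library are available. Lean on these libraries where they do the work, as an engineer would, in place of code of your own. Each camera call takes 0.05 s, during which the arm holds its last target. There are 200 camera calls.

### The job

On this goldsmith's bench, take the small soldering pan by its handle and slide it across the bench, without lifting or tipping it, from its waiting circle into the circle with four ticks, and let go of it. Then squeeze the release button on the magnifier's upright handle and, keeping it squeezed, pull the telescopic rod straight out, past its first stop, until it is fully out at its second stop, so that the lens stands over the ring in the pan. The rod springs back if released, so finish still holding it fully out with the button pressed; leave everything else on the bench where it is.

Things in the scene. Friction and masses are not known exactly. Their poses are not given: they have to be found in the camera images.
- pan: Round open steel soldering pan, 96 mm across and 30 mm high, 0.3 to 0.6 kg, with a dark charcoal block and a brass ring fixed inside and one straight wooden handle. Origin: centre of its underside; z up; the handle runs along its -x. It stands loose on the bench; when it stands flat its origin is at height 0.
- pan_centre (a point): Centre of the pan, 15 mm above its underside. Axes as the pan's.
- pan_grip (a point): Point in the pan's wooden handle to grip, 95 mm from the pan's axis along the pan's -x and 24 mm above the bench. The handle is a bar 16 mm wide and 14 mm high (17 to 31 mm above the bench), 60 to 150 mm from the pan's axis. Axes as the pan's: the handle runs along x, grip across y.
- lens_mark (a point): Centre of the target circle drawn flat on the bench (108 mm across, thin dark outline with four short outward ticks), straight below where the lens comes when the rod is fully out. Axes as the magnifier's: the rod pulls out along -y of this frame.
- waiting_mark: Plain circle without ticks, 108 mm across, drawn flat on the bench, where the pan waits at the start. Origin: its centre.
- magnifier_grip (a point): Centre of the gripping part of the magnifier's upright black handle, 168 mm above the bench. The handle is a block 18 mm thick (x), 26 mm long (y), from 120 to 190 mm above the bench; a 12 mm rod passes through it at 135 mm height. The release button is on its +x face. Axes: x across the handle and button (close the fingers along it), z up; the rod pulls out level along -y.
- lens (a point): Centre of the round lens at the rod's outer end, rim 80 mm across, 135 mm above the bench, 75 mm beyond the handle along -y; moves with the handle.
- stage_inner (a joint): How far the thin inner rod is out of the outer tube, 0 to 0.045 m. It comes out first, against a spring of about 1 to 2 N, and its end is the first stop.
- stage_outer (a joint): How far the outer tube is out of its sleeve, 0 to 0.045 m. It follows when one pulls on past the first stop, against a spring of about 7 to 9 N; its end is the second stop, a hard one. The handle has then moved 90 mm in all. Both spring back in when the handle is let go.
- release (a joint): Travel of the release button into the handle's +x face: 0 out (5 mm proud, 23 mm over handle and button) to 0.005 m (flush, 18 mm). It is 16 mm long, 26 mm high, centred 168 mm above the bench. About 3 N starts it, 7 N presses it flush. A latch keeps the rod in until it is pressed about 3.5 mm.
- flux_jar: Bystander: jar 42 mm across, 50 mm high, beyond the waiting circle. Origin: centre of its underside.
- oil_bottle: Bystander: amber bottle 34 mm across, 75 mm high, beside the magnifier. Origin: centre of its underside.
- pliers: Bystander: pliers about 150 mm long lying flat, 12 mm high, on the robot's side of the magnifier. Origin: near the middle of its underside; the jaws point along x.
- ring_tray: Bystander: wooden tray of rings, 130 by 170 mm, 22 mm high, on the robot's left. Origin: centre of its underside.
- magnifier: The whole pull-out magnifier, fixed to the bench. Origin: on the bench, 20 mm in front of its post's axis along -y; base 110 mm across, post and clamp head up to 158 mm high, 110 mm behind the handle (+y). The rod pulls out along its -y; the ticked circle's centre is 255 mm along -y.

How it is judged (in metres and radians):
On the way, in this order (a step that is already met when the one before it is completed fails the run):
1. the pan stands in the ticked circle (within 15 mm of its centre), released, with the magnifier still pushed in (horizontal distance between pan_centre and lens_mark below 0.015 m and height (world z) of pan_centre below 0.019 m and linear speed of pan below 0.02 m/s and contact force between the fingers and pan below 0.5 N and value of joint each of stage_inner, stage_outer below 0.008 m), for 0.2 s.
2. the magnifier's release button is pressed (value of joint release above 0.0035 m), for 0.1 s.
At the end, for the whole second after the job is handed in: The pan rests flat and untouched, its centre within 15 mm of the ticked circle's centre; both stages of the rod are within 4 mm of fully out (0.045 m each), the release button is in by more than 3 mm and the fingers hold the handle (over 3 N), all kept through the last second (horizontal distance between pan_centre and lens_mark below 0.015 m and height (world z) of pan_centre below 0.019 m and linear speed of pan below 0.02 m/s and angle between pan's own z axis and vertical below 0.06 rad and value of joint each of stage_inner, stage_outer above 0.041 m and value of joint release above 0.003 m and contact force between the fingers and magnifier above 3 N and contact force between each of the arm, the fingers and pan below 0.5 N); the arm keeps its last pose, push and grip.
It fails at once if the pan is lifted (its centre rises more than 6 mm) or tipped by more than 0.15 rad (height (world z) of pan_centre above 0.021 m or angle between pan's own z axis and vertical above 0.15 rad).
It fails at once if a bystander is moved by more than 20 mm (distance of any of flux_jar, oil_bottle, pliers, ring_tray from where it was at the start of the episode above 0.02 m).
It also fails if it takes over 51 s, if anything falls off the work surface, if the arm or the gripper's body presses on something with over 40 N, if the wrist force passes 120 N, or if a joint passes its speed limit or range.

## Working session

There is one attempt and no reset: what is moved stays moved. The work goes in short steps, Python scripts to look and compute and a tool call to move; the robot and the scene stay as the last step left them, time stands still between calls to the robot, and variables do not carry over. Pictures are saved under pics/ and viewed, at most 10 in all, crops included, and the job is handed in when it is done.

Besides the shell and the picture viewer there is one more tool, called after "Call:" as a command line: name --argument value ..., lists and objects as JSON in quotes. step_arm: Moves the arm, as the interface text tells. Its arguments: {"type":"object","properties":{"rows":{"type":"array"},"grip_force":{"type":"number"}},"required":["rows"]}

```bash
mkdir -p pics; python3 - <<'E'
from station import ctrl
import cv2,numpy as np
s=ctrl.sense();print({k:np.round(v,3).tolist() for k,v in s.items()})
for n in("scene","top"):
    im=ctrl.camera(n);np.save(n+"0.npy",im);cv2.imwrite(f"pics/{n}0.png",im[:,:,::-1])
    c=ctrl.get_calibration(n);print(n,{k:np.round(v,3).tolist() for k,v in c.items()})
E
```

```text
{'t': 0.0, 'qpos': [-1.348, 0.469, -0.049, 1.534, 0.024, 1.141, -0.082], 'joint_vel': [0.002, 0.0, 0.001, -0.0, -0.001, 0.001, -0.001], 'joint_torque': [-0.0, -50.797, -0.081, -23.616, -0.061, 0.038, 0.0], 'tool_pos': [168.006, 653.136, 232.488], 'ee_rot': [-0.394, -3.117, 0.003], 'wrist_force': [0.48, -0.088, 0.112], 'torque': [-0.045, 0.019, 0.025], 'grasp_force': 0.0, 'grip_width': 87.258}
scene {'fx': 507.98, 'fy': 507.98, 'cx': 309.144, 'cy': 205.222, 'k1': -0.131, 'R': [[-0.169, 0.986, -0.008], [0.645, 0.105, -0.757], [-0.745, -0.133, -0.653]], 't': [37.713, -275.039, 1828.736]}
top {'fx': 367.661, 'fy': 367.661, 'cx': 320.106, 'cy': 199.112, 'k1': -0.004, 'R': [[0.024, -1.0, 0.019], [-0.996, -0.026, -0.088], [0.088, -0.017, -0.996]], 't': [43.5, 573.65, 1021.84]}
```

View pics/scene0.png

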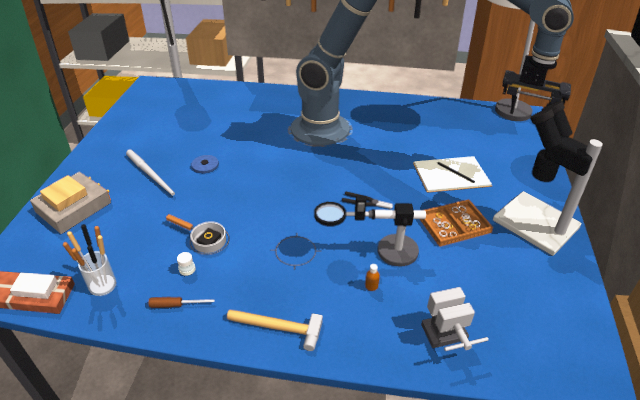

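View pics/top0.png

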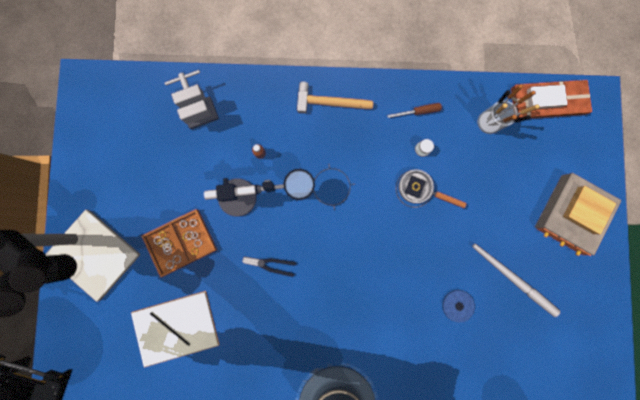

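Scene: the pan is at about (208,237) with its handle pointing up-left. The magnifier is at (400,235), lens at (330,213), ticked circle at (296,250). In the top view: pan (417,187), handle end (465,205), ticked circle about (333,186), lens (299,184), black handle about (268,186).

```bash
cat > h.py <<'E'
import numpy as np,cv2
from station import ctrl
def ray(c,uv):
    uv=np.atleast_2d(np.array(uv,float))
    d=np.c_[(uv[:,0]-c["cx"])/c["fx"],(uv[:,1]-c["cy"])/c["fy"]]
    p=d.copy()
    for _ in range(20): p=d/(1+c["k1"]*(p**2).sum(1,keepdims=True))
    R=np.array(c["R"]);t=np.array(c["t"])
    return -R.T@t, np.c_[p,np.ones(len(p))]@R
def plane(c,uv,z):
    o,v=ray(c,uv); return o+v*((z-o[2])/v[:,2:])
def proj(c,X):
    P=np.atleast_2d(X)@np.array(c["R"]).T+np.array(c["t"]);p=P[:,:2]/P[:,2:]
    p=p*(1+c["k1"]*(p**2).sum(1,keepdims=True));return p*[c["fx"],c["fy"]]+[c["cx"],c["cy"]]
def blobs(m,amin=15):
    n,l,s,c=cv2.connectedComponentsWithStats(m.astype(np.uint8))
    return [(s[i].tolist(),c[i].round(1).tolist()) for i in range(1,n) if s[i][4]>amin]
E
python3 - <<'E'
from h import *
im=np.load("top0.npy");c=ctrl.get_calibration("top")
hsv=cv2.cvtColor(im,cv2.COLOR_RGB2HSV)
def roi(m,x0,y0,x1,y1):
    o=np.zeros_like(m);o[y0:y1,x0:x1]=m[y0:y1,x0:x1];return o
nb=~((hsv[...,0]>95)&(hsv[...,0]<125)&(hsv[...,1]>120))
pm=roi(nb,385,160,480,225);print("pan",blobs(pm))
om=pm&(hsv[...,0]<18)&(hsv[...,1]>110);om=roi(om,436,180,480,225);print("handle",blobs(om))
ys,xs=np.nonzero(om);h=plane(c,np.c_[xs,ys],31);print("handle mean",h.mean(0),"ends",h[xs.argmin()],h[xs.argmax()])
m=roi(pm,395,165,436,210);ct=max(cv2.findContours(m.astype(np.uint8),0,1)[0],key=cv2.contourArea)
(e,r)=cv2.minEnclosingCircle(ct);print("rim",e,r,plane(c,[e],30),plane(c,[[e[0]+r,e[1]]],30))
crop=im[130:240,190:490];cv2.imwrite("pics/topcrop.png",cv2.resize(crop[:, :,::-1],None,fx=2.6,fy=2.6,interpolation=cv2.INTER_CUBIC))
s=np.load("scene0.npy");cv2.imwrite("pics/scenecrop.png",cv2.resize(s[180:280,260:440,::-1],None,fx=4.4,fy=4.4,interpolation=cv2.INTER_CUBIC))
E
```

```text
pan [([398, 169, 69, 40, 1247], [422.5, 188.6])]
handle [([436, 193, 30, 14, 140], [450.2, 199.5])]
handle mean [ 580.48113421 -312.63791741   31.        ] ends [ 595.06420225 -271.99586725   31.        ] [ 568.60522053 -355.09130637   31.        ]
rim (417.5, 186.5) 20.408430099487305 [[ 615.31395459 -219.2163317    30.        ]] [[ 616.88694665 -277.9002657    30.        ]]
```

View pics/topcrop.png

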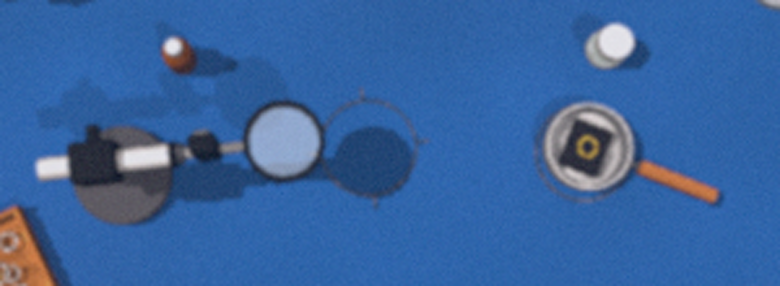

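View pics/scenecrop.png

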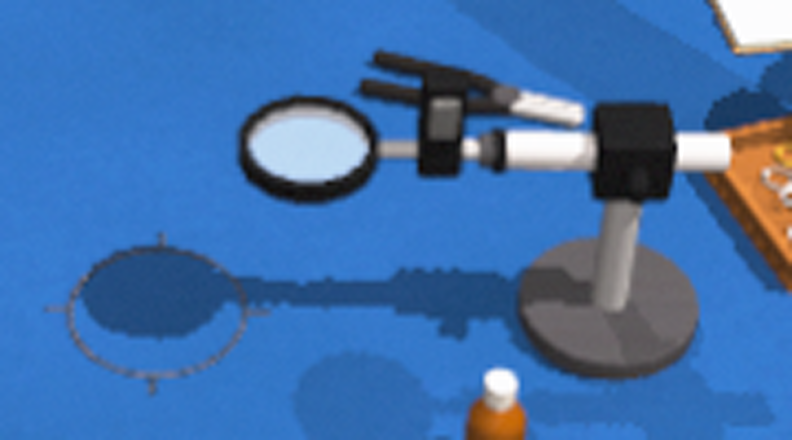

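The top crop shows the ticked circle centred at about (367,146) in the crop, the lens at (284,140) and the black handle at (204,146). The scene crop shows the circle's edges at (68,308), (247,310), (160,247) and (150,377), the lens at (309,149), and the grey button at (445,118) on the face away from the robot.

```bash
python3 - <<'E'
from h import *
ct=ctrl.get_calibration("top");cs=ctrl.get_calibration("scene")
S=lambda a:np.array(a)/4.4+[260,180]; T=lambda a:np.array(a)/2.6+[190,130]
p=lambda *a:print(*[np.round(x,1).tolist() if isinstance(x,np.ndarray) else x for x in a])
p("circ scene",plane(cs,S([[68,308],[247,310],[160,247],[150,377]]),0))
p("  ticks",plane(cs,S([[48,310],[268,312],[161,235],[152,392]]),0))
p("circ top ticks",plane(ct,T([[363,92],[376,205],[424,141]]),0), plane(ct,T([[367,147]]),0))
def tri(a,b):
    o1,v1=ray(ct,a);o2,v2=ray(cs,b);A=np.c_[v1[0],-v2[0]];k=np.linalg.lstsq(A,o2-o1,rcond=None)[0]
    q=o1+k[0]*v1[0];r=o2+k[1]*v2[0];return (q+r)/2,np.linalg.norm(q-r)
p("lens tri",*tri(T([284,140]),S([309,149])),"top135",plane(ct,T([[284,140]]),140),"scene",plane(cs,S([[309,149]]),138))
p("handle top view z190",plane(ct,T([[204,144]]),190))
p("base",plane(ct,T([[123,174]]),10),plane(cs,S([[608,305]]),5))
p("button scene z168 corner",plane(cs,S([[428,98],[462,98],[428,140],[462,140]]),168))
p("handle bottom",plane(cs,S([[418,172],[460,172]]),120))
p("ring z~30",plane(ct,T([[587,146]]),28))
p("jar",plane(ct,T([[617,42]]),50),"bottle",plane(ct,T([[173,46]]),75))
E
```

```text
circ scene [[618.1, -24.9, 0.0], [601.9, 83.9, 0.0], [556.2, 20.9, 0.0], [666.0, 35.8, 0.0]]
  ticks [[621.8, -36.6, 0.0], [601.5, 96.9, 0.0], [545.4, 19.5, 0.0], [677.6, 39.2, 0.0]]
circ top ticks [[674.8, 32.0, 0.0], [547.2, 14.6, 0.0], [620.8, -38.0, 0.0]] [[612.3, 26.1, 0.0]]
lens tri [599.9, 116.6, 135.3] 5.28505772463241 top135 [[599.7, 113.8, 140.0]] scene [[602.5, 119.6, 138.0]]
handle top view z190 [[587.5, 185.3, 190.0]]
base [[573.8, 296.0, 10.0]] [[567.5, 302.5, 5.0]]
button scene z168 corner [[582.3, 184.1, 168.0], [579.2, 203.0, 168.0], [617.9, 187.6, 168.0], [614.9, 206.1, 168.0]]
handle bottom [[592.1, 181.9, 120.0], [588.3, 205.8, 120.0]]
ring z~30 [[616.4, -214.8, 28.0]]
jar [[728.5, -241.4, 50.0]] bottle [[704.5, 236.1, 75.0]]
```

Call:
step_arm --rows '[{"hand": 100, "translation": [-2, -1, -0.2], "spin": 0.03}, {"hand": 100, "translation": [-6, -3.3, -0.4], "spin": 0.1}, {"hand": 100, "translation": [-10.5, -5.7, -0.6], "spin": 0.18}, {"hand": 100, "translation": [-15, -8.2, -0.7], "spin": 0.26}, {"hand": 100, "translation": [-19.5, -10.6, -0.7], "spin": 0.34}, {"hand": 100, "translation": [-24, -13, -0.7], "spin": 0.42}, {"hand": 100, "translation": [-28, -15.2, -0.7], "spin": 0.5}, {"hand": 100, "translation": [-30.2, -16.4, -0.7], "spin": 0.54}]'

```text
t: 0.9
tool_pos: [424.4, 413.6, 240.8]
ee_rot: [1.227, 2.889, -0.002]
wrist_force: [-0.4, -0.9, 0.1]
grip_width: 86.8
grasp_force: 0.0
```

```bash
cat >> h.py <<'E'
from scipy.spatial.transform import Rotation as Ro
def go(x,y,z,yaw):
    "shift (cm, tool axes) and spin to world x,y,z with tool y at yaw degrees"
    s=ctrl.sense();R=Ro.from_rotvec(s["ee_rot"]).as_matrix();p=np.array(s["tool_pos"])
    d=R.T@(np.array([x,y,z])-p)/10
    a=np.arctan2(R[1,1],R[0,1]);sp=(a-np.radians(yaw)+np.pi/2)%np.pi-np.pi/2
    print("t",round(s["t"],2),"at",p.round(1),"yaw",round(np.degrees(a),1),"shift",d.round(2),"spin",round(sp,3),"F",np.round(s["wrist_force"],1),"w",round(s["grip_width"],1),round(s["grasp_force"],1),"q7",round(s["qpos"][6],2))
E
python3 -c "
from h import *
go(560,60,240,6)"
```

```text
t 0.9 at [424.4 413.6 240.8] yaw 44.0 shift [-34.85 -14.81   0.19] spin 0.663 F [-0.4 -0.9  0.1] w 86.8 0.0 q7 -0.02
```

Call:
step_arm --rows '[{"hand": 100, "translation": [-3, -1.3, 0], "spin": 0.05}, {"hand": 100, "translation": [-7.5, -3.2, 0], "spin": 0.14}, {"hand": 100, "translation": [-12, -5.1, 0], "spin": 0.23}, {"hand": 100, "translation": [-16.5, -7, 0], "spin": 0.32}, {"hand": 100, "translation": [-21, -8.9, 0], "spin": 0.41}, {"hand": 100, "translation": [-25.5, -10.8, 0], "spin": 0.5}, {"hand": 100, "translation": [-30, -12.8, 0], "spin": 0.58}, {"hand": 100, "translation": [-34.8, -14.8, 0.1], "spin": 0.66}]'

```text
t: 1.7
tool_pos: [558.2, 68.0, 239.8]
ee_rot: [-2.089, -2.346, -0.001]
wrist_force: [0.7, -0.2, -0.0]
grip_width: 87.0
grasp_force: 0.0
```

```bash
python3 -c "
from h import *
go(583,-300,160,-19)"
```

```text
t 1.7 at [558.2  68.  239.8] yaw 6.6 shift [-36.85  -1.79   7.95] spin 0.447 F [ 0.7 -0.2 -0. ] w 87.0 0.0 q7 0.06
```

Call:
step_arm --rows '[{"hand": 100, "translation": [-4, -0.2, 0.3], "spin": 0.05}, {"hand": 100, "translation": [-8.8, -0.4, 0.8], "spin": 0.11}, {"hand": 100, "translation": [-13.6, -0.7, 2], "spin": 0.17}, {"hand": 100, "translation": [-18.4, -0.9, 3.5], "spin": 0.23}, {"hand": 100, "translation": [-23.2, -1.2, 5], "spin": 0.29}, {"hand": 100, "translation": [-28, -1.4, 6.5], "spin": 0.35}, {"hand": 100, "translation": [-32.6, -1.6, 7.6], "spin": 0.4}, {"hand": 100, "translation": [-36, -1.8, 8], "spin": 0.44}]'

```text
t: 2.5
tool_pos: [581.4, -293.0, 158.1]
ee_rot: [-2.551, -1.831, 0.003]
wrist_force: [-0.0, 0.6, -0.2]
grip_width: 86.7
grasp_force: 0.0
```

```bash
python3 - <<'E'
from h import *
for _ in range(4): ctrl.camera("top")
c=ctrl.get_calibration("wrist");im=ctrl.camera("wrist");np.save("w1.npy",im);cv2.imwrite("pics/w1.png",im[:,:,::-1])
import pickle;pickle.dump(c,open("w1.pkl","wb"))
print(proj(c,[[583,-306,24],[616,-217,30]]))
go(583,-306,120,-19)
E
```

```text
[[323.80216839 204.72665045]
 [327.7802029  105.0111785 ]]
t 2.75 at [ 583.  -288.7  159.2] yaw -18.4 shift [-1.64  0.55  3.92] spin 0.011 F [-0.2  0.2  0.7] w 87.0 0.0 q7 0.37
```

View pics/w1.png

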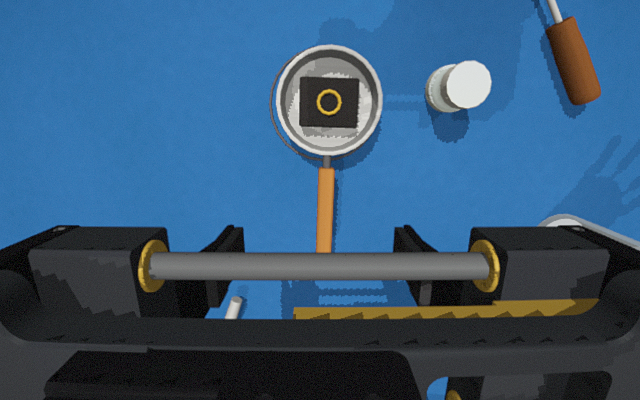

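The wrist view shows the pan rim centred at about (329,100) and the handle running straight down from (326,168) to (323,250), between the open fingers and well aligned with them.

```bash
python3 - <<'E'
from h import *
import pickle
c=pickle.load(open("w1.pkl","rb"));im=np.load("w1.npy");hsv=cv2.cvtColor(im,cv2.COLOR_RGB2HSV)
m=((hsv[...,0]<18)&(hsv[...,1]>110));m[:160]=0;m[250:]=0;m[:,:300]=0;m[:,350:]=0
ys,xs=np.nonzero(m);rows=np.unique(ys);mid=np.array([[xs[ys==r].mean(),r] for r in rows]);P=plane(c,mid,31)
vx,vy,x0,y0=cv2.fitLine(P[:,:2].astype(np.float32),cv2.DIST_HUBER,0,.01,.01).ravel()
if vy<0: vx,vy=-vx,-vy
print("dir",vx,vy,np.degrees(np.arctan2(vy,vx)),"first/last",P[0],P[-1])
g=cv2.inRange(hsv,(0,0,0),(180,90,255));g[:35]=0;g[160:]=0;g[:,:260]=0;g[:,395:]=0
E=plane(c,[[329,100],[276,100],[382,100]],30);print("rim",E)
pc=E[0,:2];t=(pc-[x0,y0])@[vx,vy];pl=np.array([x0,y0])+t*np.array([vx,vy]);print("centre on axis",pl)
gp=pl-95*np.array([vx,vy]);print("grip",gp)
go(gp[0],gp[1],60,np.degrees(np.arctan2(vy,vx))-90)
E
```

```text
dir 0.34455302 0.93876684 69.84548 first/last [ 595.8453793 -269.2509111   31.       ] [ 568.17956875 -348.04008435   31.        ]
rim [[ 618.37378126 -213.24216671   30.        ]
 [ 573.47472279 -198.14201235   30.        ]
 [ 663.39612674 -228.14693126   30.        ]]
centre on axis [ 617.99428868 -213.10288671]
grip [ 585.26175236 -302.28573278]
t 2.75 at [ 583.  -288.7  159.2] yaw -18.4 shift [-1.23  0.65  9.92] spin 0.031 F [-0.2  0.2  0.7] w 87.0 0.0 q7 0.37
```

Call:
step_arm --rows '[{"hand": 100, "translation": [-0.8, 0.4, 1.5], "spin": 0.03}, {"hand": 100, "translation": [-1.2, 0.65, 4], "spin": 0.03}, {"hand": 100, "translation": [-1.2, 0.65, 7], "spin": 0.03}, {"hand": 100, "translation": [-1.2, 0.65, 9.5], "spin": 0.03}, {"hand": 100, "translation": [-1.2, 0.65, 11.5], "spin": 0.03}, {"hand": 100, "translation": [-1.2, 0.65, 13], "spin": 0.03}, {"hand": 100, "translation": [-1.2, 0.65, 13.8], "spin": 0.03}, {"hand": 100, "translation": [-1.2, 0.65, 14.1], "spin": 0.03}]'

```text
t: 3.55
tool_pos: [585.3, -302.6, 17.7]
ee_rot: [-2.574, -1.799, 0.001]
wrist_force: [0.3, 0.1, -0.8]
grip_width: 87.0
grasp_force: 0.0
```

Call:
step_arm --grip_force 12 --rows '[{"hand": 60, "translation": [0, 0, 0], "spin": 0}, {"hand": 30, "translation": [0, 0, 0], "spin": 0}, {"hand": 10, "translation": [0, 0, 0], "spin": 0}, {"hand": 10, "translation": [0, 0, 0], "spin": 0}, {"hand": 10, "translation": [0, 0, 0], "spin": 0}, {"hand": 10, "translation": [0, 0, 0], "spin": 0}, {"hand": 10, "translation": [0, 0, 0], "spin": 0}, {"hand": 10, "translation": [0, 0, 0], "spin": 0}]'

```text
t: 4.35
tool_pos: [585.4, -303.1, 18.5]
ee_rot: [-2.575, -1.799, -0.0]
wrist_force: [-0.3, 0.3, 0.8]
grip_width: 30.9
grasp_force: 0.0
```

```bash
python3 -c "
from h import *
go(585.3-6.5,-302.3+241.6,18,-20.2)"
```

```text
t 4.35 at [ 585.4 -303.1   18.5] yaw -20.1 shift [22.53 -8.96  0.06] spin 0.002 F [-0.3  0.3  0.8] w 30.9 0.0 q7 0.45
```

Call:
step_arm --rows '[{"hand": 10, "translation": [0, 0, 0], "spin": 0}, {"hand": 10, "translation": [0, 0, 0], "spin": 0}, {"hand": 10, "translation": [0, 0, 0], "spin": 0}, {"hand": 10, "translation": [0, 0, 0], "spin": 0}, {"hand": 10, "translation": [0, 0, 0], "spin": 0}, {"hand": 10, "translation": [0, 0, 0], "spin": 0}, {"hand": 10, "translation": [0, 0, 0], "spin": 0}, {"hand": 10, "translation": [0, 0, 0], "spin": 0}]'

```text
t: 5.15
tool_pos: [585.3, -303.0, 18.5]
ee_rot: [-2.575, -1.799, 0.0]
wrist_force: [-1.0, 0.9, 0.4]
grip_width: 16.0
grasp_force: 12.0
```

```bash
python3 -c "
from h import *
go(585.3-6.5,-302.3+241.6,18,-20.2)"
```

```text
t 5.15 at [ 585.3 -303.    18.5] yaw -20.1 shift [22.53 -8.94  0.05] spin 0.002 F [-1.   0.9  0.4] w 16.0 12.0 q7 0.45
```

Call:
step_arm --rows '[{"hand": 10, "translation": [0.6, -0.25, 0], "spin": 0}, {"hand": 10, "translation": [1.9, -0.75, 0], "spin": 0}, {"hand": 10, "translation": [3.5, -1.4, 0], "spin": 0}, {"hand": 10, "translation": [5.2, -2.05, 0], "spin": 0}, {"hand": 10, "translation": [6.9, -2.75, 0], "spin": 0}, {"hand": 10, "translation": [8.6, -3.4, 0], "spin": 0}, {"hand": 10, "translation": [10.1, -4, 0], "spin": 0}, {"hand": 10, "translation": [11.2, -4.45, 0], "spin": 0}]'

```text
t: 5.95
tool_pos: [582.2, -180.1, 18.5]
ee_rot: [-2.573, -1.802, -0.001]
wrist_force: [0.0, -2.8, -1.2]
grip_width: 16.0
grasp_force: 12.0
```

```bash
python3 -c "
from h import *
go(585.3-6.5,-302.3+241.6,18,-20.2)"
```

```text
t 5.95 at [ 582.2 -180.1   18.5] yaw -20.0 shift [11.11 -4.41  0.06] spin 0.004 F [ 0.  -2.8 -1.2] w 16.0 12.0 q7 0.3
```

Call:
step_arm --rows '[{"hand": 10, "translation": [1, -0.4, 0], "spin": 0}, {"hand": 10, "translation": [2.6, -1.05, 0], "spin": 0}, {"hand": 10, "translation": [4.4, -1.75, 0], "spin": 0}, {"hand": 10, "translation": [6.2, -2.45, 0], "spin": 0}, {"hand": 10, "translation": [8, -3.2, 0], "spin": 0}, {"hand": 10, "translation": [9.5, -3.8, 0], "spin": 0}, {"hand": 10, "translation": [10.7, -4.25, 0], "spin": 0}, {"hand": 10, "translation": [11.2, -4.45, 0], "spin": 0}]'

```text
t: 6.75
tool_pos: [578.9, -60.6, 18.5]
ee_rot: [-2.573, -1.801, -0.0]
wrist_force: [-0.3, -3.0, -1.3]
grip_width: 15.6
grasp_force: 12.0
```

```bash
python3 - <<'E'
from h import *
c=ctrl.get_calibration("wrist");im=ctrl.camera("wrist");cv2.imwrite("pics/w2.png",im[:,:,::-1])
import pickle;pickle.dump(c,open("w2.pkl","wb"))
s=ctrl.camera("scene");np.save("scene2.npy",s);cv2.imwrite("pics/scene2.png",cv2.resize(s[180:280,260:440,::-1],None,fx=4.4,fy=4.4,interpolation=cv2.INTER_CUBIC))
go(585.3-6.5,-302.3+241.6,18,-20.2)
E
```

```text
t 6.85 at [579.  -60.3  18.5] yaw -20.0 shift [-0.05 -0.01  0.05] spin 0.003 F [ 0.9  2.2 -1.6] w 15.9 12.0 q7 0.12
```

View pics/scene2.png

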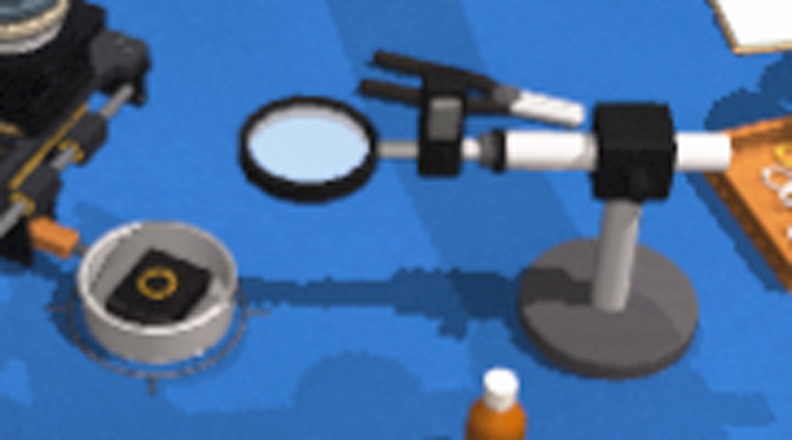

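View pics/w2.png

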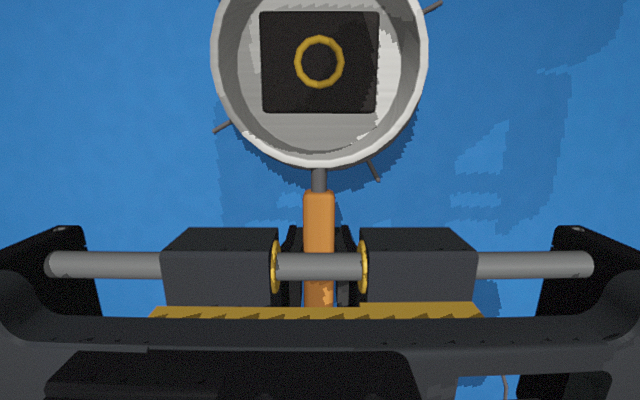

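The scene crop shows the pan's rim at about x 78–238, y 222–337, centred at (158,279) inside the ticked circle. The wrist view shows outer tick ends at (213,132), (440,2) and (379,181), with the ring at (319,62).

```bash
python3 - <<'E'
from h import *
import pickle
cs=ctrl.get_calibration("scene");c=pickle.load(open("w2.pkl","rb"))
S=lambda a:np.array(a)/4.4+[260,180]
print("pan scene",plane(cs,S([[158,279],[78,279],[238,279]]),30).round(1),"bottom outline",plane(cs,S([[150,362]]),0).round(1))
print("ticks wrist",plane(c,[[213,132],[440,2],[379,181]],0).round(1))
print("pan wrist",plane(c,[[211,50],[429,50],[320,168]],30).round(1))
E
```

```text
pan scene [[613.7  31.4  30. ]
 [621.5 -16.3  30. ]
 [605.9  79.   30. ]] bottom outline [[654.1  33.5   0. ]]
ticks wrist [[545.2  17.4   0. ]
 [681.1  37.6   0. ]
 [623.8 -40.9   0. ]]
pan wrist [[569.2  47.3  30. ]
 [657.8  15.   30. ]
 [595.9 -17.4  30. ]]
```

Call:
step_arm --rows '[{"hand": 60, "translation": [0, 0, 0], "spin": 0}, {"hand": 60, "translation": [0, 0, 0], "spin": 0}, {"hand": 60, "translation": [0, 0, 0], "spin": 0}, {"hand": 60, "translation": [0, 0, 0], "spin": 0}, {"hand": 60, "translation": [0, 0, 0], "spin": 0}, {"hand": 60, "translation": [0, 0, 0], "spin": 0}, {"hand": 60, "translation": [0, 0, 0], "spin": 0}, {"hand": 60, "translation": [0, 0, 0], "spin": 0}]'

```text
t: 7.65
tool_pos: [578.9, -62.1, 18.5]
ee_rot: [-2.575, -1.799, -0.0]
wrist_force: [0.4, -1.4, -0.1]
grip_width: 52.0
grasp_force: 0.0
```

Call:
step_arm --rows '[{"hand": 60, "translation": [0, 0, -0.5], "spin": 0}, {"hand": 60, "translation": [0, 0, -2], "spin": 0}, {"hand": 60, "translation": [0, 0, -5], "spin": 0}, {"hand": 60, "translation": [0, 0, -9], "spin": 0}, {"hand": 60, "translation": [0, 0, -13.5], "spin": 0}, {"hand": 60, "translation": [0, 0, -18], "spin": 0}, {"hand": 60, "translation": [0, 0, -21.5], "spin": 0}, {"hand": 60, "translation": [0, 0, -23], "spin": 0}]'

```text
t: 8.45
tool_pos: [580.4, -63.0, 253.5]
ee_rot: [2.573, 1.796, 0.01]
wrist_force: [-0.0, 0.3, 0.5]
grip_width: 52.3
grasp_force: 0.0
```

```bash
python3 - <<'E'
from h import *
s=ctrl.camera("scene");np.save("scene3.npy",s)
cs=ctrl.get_calibration("scene")
m=cv2.inRange(cv2.cvtColor(s,cv2.COLOR_RGB2HSV),(18,100,80),(35,255,255));m[:235]=0;m[255:]=0;m[:,:280]=0;m[:,310:]=0
b=blobs(m,4);print("ring",b,[plane(cs,[x[1]],28).round(1) for x in b])
go(588,165,248,8.5)
E
```

```text
ring [([291, 240, 9, 8, 40], [295.2, 243.6])] [array([[612.7,  29.2,  28. ]])]
t 8.5 at [580.9 -62.9 254. ] yaw -20.1 shift [21.64 -7.18  0.63] spin -0.5 F [ 1.  -0.4  1.8] w 52.2 0.0 q7 -0.07
```

Call:
step_arm --rows '[{"hand": 60, "translation": [1.5, -0.5, 0], "spin": -0.06}, {"hand": 60, "translation": [4, -1.4, 0], "spin": -0.13}, {"hand": 60, "translation": [7, -2.4, 0], "spin": -0.2}, {"hand": 60, "translation": [10, -3.5, 0], "spin": -0.28}, {"hand": 60, "translation": [13, -4.5, 0], "spin": -0.36}, {"hand": 60, "translation": [15.5, -5.3, 0], "spin": -0.44}, {"hand": 60, "translation": [17, -5.7, 0], "spin": -0.5}, {"hand": 60, "translation": [17, -5.7, 0], "spin": -0.5}]'

```text
t: 9.3
tool_pos: [582.7, 121.1, 246.6]
ee_rot: [-2.039, -2.386, 0.003]
wrist_force: [-0.5, 0.0, -0.6]
grip_width: 52.3
grasp_force: 0.0
```

```bash
python3 - <<'E'
from h import *
import pickle
ctrl.camera("top")
c=ctrl.get_calibration("wrist");im=ctrl.camera("wrist");np.save("w3.npy",im);cv2.imwrite("pics/w3.png",im[:,:,::-1])
pickle.dump(c,open("w3.pkl","wb"))
print(proj(c,[[587.5,191,190],[598,117.5,135],[587,191,120]]).round(0))
go(587.5,191,248,8.5)
E
```

```text
[[342. 115.]
 [335. 200.]
 [336. 115.]]
t 9.4 at [583.2 116.7 247.4] yaw 8.5 shift [ 7.28  1.53 -0.07] spin 0.001 F [-0.3 -1.2 -0. ] w 51.6 0.0 q7 0.07
```

View pics/w3.png

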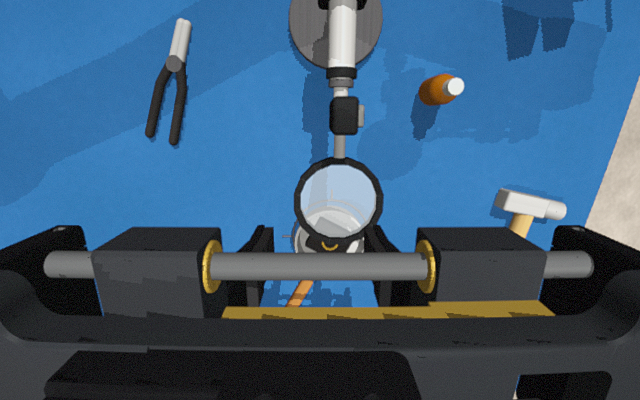

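The wrist view shows the black handle top spanning about x 330–358, y 96–135, centred at (344,115), with the button on its right (358–364). The rod runs vertically at x≈341 and the lens is at (339,199).

```bash
python3 - <<'E'
from h import *
import pickle
c=pickle.load(open("w3.pkl","rb"));im=np.load("w3.npy")
print(plane(c,[[344,115],[330,115],[358,115],[344,96],[344,135]],190).round(1))
print("lens",plane(c,[[339,199],[295,199],[383,199]],140).round(1),"rod",plane(c,[[340,145]],141).round(1))
g=im.max(2);print(g[115,320:375].tolist());print(g[85:150,344].tolist())
E
```

```text
[[589.  191.2 190. ]
 [579.7 189.7 190. ]
 [598.2 192.6 190. ]
 [586.9 203.2 190. ]
 [591.2 178.1 190. ]]
lens [[600.9 120.  140. ]
 [562.2 114.  140. ]
 [639.8 126.  140. ]] rod [[593.7 167.2 141. ]]
[133, 135, 137, 136, 135, 138, 141, 142, 137, 86, 24, 20, 22, 23, 37, 40, 39, 41, 48, 39, 49, 45, 46, 43, 48, 48, 41, 50, 45, 48, 44, 42, 50, 49, 47, 50, 40, 37, 94, 151, 150, 145, 141, 123, 144, 191, 192, 190, 190, 190, 192, 188, 190, 191, 191]
[106, 89, 138, 165, 202, 217, 216, 217, 217, 219, 194, 115, 37, 43, 52, 53, 51, 57, 53, 49, 57, 48, 53, 54, 47, 43, 53, 45, 42, 42, 48, 48, 45, 35, 38, 50, 45, 45, 42, 45, 42, 47, 47, 36, 44, 43, 48, 34, 34, 41, 92, 137, 136, 134, 131, 133, 135, 128, 130, 131, 131, 126, 126, 129, 134]
```

Call:
step_arm --rows '[{"hand": 60, "translation": [2, 0.5, 0], "spin": 0}, {"hand": 60, "translation": [5, 1.2, 0], "spin": 0}, {"hand": 60, "translation": [7, 1.65, 0], "spin": 0}, {"hand": 60, "translation": [7.3, 1.7, 0.7], "spin": 0}, {"hand": 60, "translation": [7.3, 1.7, 2.7], "spin": 0}, {"hand": 60, "translation": [7.3, 1.7, 5], "spin": 0}, {"hand": 60, "translation": [7.3, 1.7, 7.3], "spin": 0}, {"hand": 60, "translation": [7.3, 1.7, 8.7], "spin": 0}]'

```text
t: 10.2
tool_pos: [588.7, 189.4, 159.3]
ee_rot: [-2.052, -2.378, 0.006]
wrist_force: [-0.0, 0.4, 0.3]
grip_width: 52.1
grasp_force: 0.0
```

```bash
python3 - <<'E'
from h import *
s=ctrl.camera("scene");cv2.imwrite("pics/scene4.png",cv2.resize(s[130:290,240:440,::-1],None,fx=3.7,fy=3.7,interpolation=cv2.INTER_CUBIC))
go(589,191.2,160,8.5)
E
```

```text
t 10.25 at [587.8 189.4 157.6] yaw 8.4 shift [ 0.15  0.15 -0.24] spin -0.001 F [-0.4 -0.2 -1.4] w 52.7 0.0 q7 0.0
```

View pics/scene4.png

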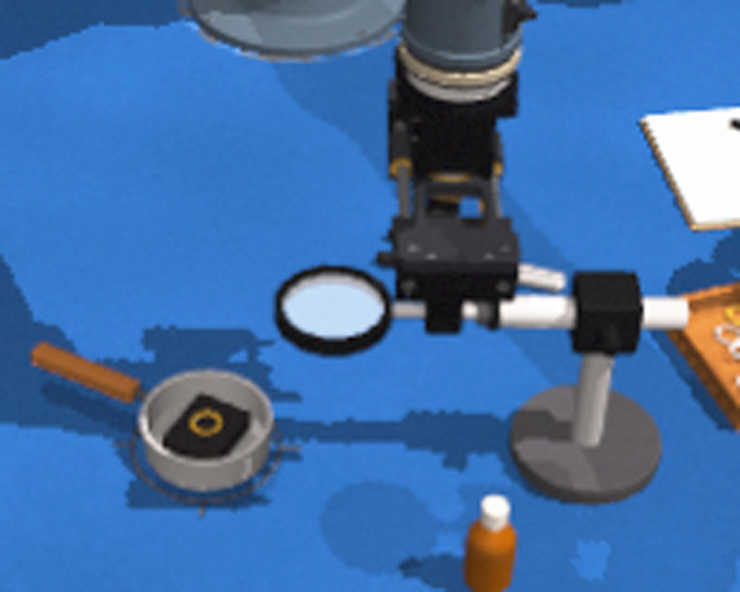

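The picture shows the fingers straddling the magnifier's black handle, with the pan untouched in the ticked circle.

Call:
step_arm --grip_force 30 --rows '[{"hand": 45, "translation": [0.1, 0.1, -0.2], "spin": 0}, {"hand": 30, "translation": [0.1, 0.1, -0.2], "spin": 0}, {"hand": 10, "translation": [0.1, 0.1, -0.2], "spin": 0}, {"hand": 10, "translation": [0.1, 0.1, -0.2], "spin": 0}, {"hand": 10, "translation": [0.1, 0.1, -0.2], "spin": 0}, {"hand": 10, "translation": [0.1, 0.1, -0.2], "spin": 0}, {"hand": 10, "translation": [0.1, 0.1, -0.2], "spin": 0}, {"hand": 10, "translation": [0.1, 0.1, -0.2], "spin": 0}]'

```text
t: 11.05
tool_pos: [589.9, 192.8, 164.3]
ee_rot: [-2.05, -2.379, 0.001]
wrist_force: [-4.2, -1.5, 4.8]
grip_width: 18.0
grasp_force: 30.0
```

```bash
python3 - <<'E'
from h import *
go(589+90*.148,191.2-90*.989,160,8.5)
E
```

```text
t 11.05 at [589.9 192.8 164.3] yaw 8.5 shift [-9.14 -0.11  0.43] spin 0.0 F [-4.2 -1.5  4.8] w 18.0 30.0 q7 -0.0
```

Call:
step_arm --rows '[{"hand": 10, "translation": [-0.4, 0, 0], "spin": 0}, {"hand": 10, "translation": [-1.2, 0, 0], "spin": 0}, {"hand": 10, "translation": [-2.2, 0, 0], "spin": 0}, {"hand": 10, "translation": [-3.2, 0, 0], "spin": 0}, {"hand": 10, "translation": [-4.2, 0, 0], "spin": 0}, {"hand": 10, "translation": [-5.2, 0, 0], "spin": 0}, {"hand": 10, "translation": [-6, 0, 0], "spin": 0}, {"hand": 10, "translation": [-6.5, 0, 0], "spin": 0}]'

```text
t: 11.85
tool_pos: [598.7, 132.1, 164.1]
ee_rot: [-2.045, -2.377, -0.003]
wrist_force: [-6.1, 6.7, 4.7]
grip_width: 17.7
grasp_force: 30.0
```

```bash
python3 - <<'E'
from h import *
go(589.9+90*.148,192.8-90*.989,164,8.5)
E
```

```text
t 11.85 at [598.7 132.1 164.1] yaw 8.6 shift [-2.87  0.02 -0.01] spin 0.002 F [-6.1  6.7  4.7] w 17.7 30.0 q7 0.1
```

Call:
step_arm --rows '[{"hand": 10, "translation": [-0.4, 0, 0], "spin": 0}, {"hand": 10, "translation": [-0.9, 0, 0], "spin": 0}, {"hand": 10, "translation": [-1.3, 0, 0], "spin": 0}, {"hand": 10, "translation": [-1.7, 0, 0], "spin": 0}, {"hand": 10, "translation": [-2, 0, 0], "spin": 0}, {"hand": 10, "translation": [-2.3, 0, 0], "spin": 0}, {"hand": 10, "translation": [-2.5, 0, 0], "spin": 0}, {"hand": 10, "translation": [-2.6, 0, 0], "spin": 0}]'

```text
t: 12.65
tool_pos: [602.3, 107.5, 164.1]
ee_rot: [-2.043, -2.377, -0.004]
wrist_force: [-6.1, 7.9, 5.7]
grip_width: 17.9
grasp_force: 30.0
```

```bash
python3 - <<'E'
from h import *
go(589.9+90*.148,192.8-90*.989,164,8.5)
E
```

```text
t 12.65 at [602.3 107.5 164.1] yaw 8.7 shift [-0.38  0.03  0.01] spin 0.003 F [-6.1  7.9  5.7] w 17.9 30.0 q7 0.15
```

Call:
step_arm --rows '[{"hand": 10, "translation": [-0.1, 0, 0], "spin": 0}, {"hand": 10, "translation": [-0.2, 0, 0], "spin": 0}, {"hand": 10, "translation": [-0.3, 0, 0], "spin": 0}, {"hand": 10, "translation": [-0.4, 0, 0], "spin": 0}, {"hand": 10, "translation": [-0.5, 0, 0], "spin": 0}, {"hand": 10, "translation": [-0.6, 0, 0], "spin": 0}, {"hand": 10, "translation": [-0.6, 0, 0], "spin": 0}, {"hand": 10, "translation": [-0.6, 0, 0], "spin": 0}]'

```text
t: 13.45
tool_pos: [603.0, 103.0, 164.0]
ee_rot: [-2.041, -2.377, -0.005]
wrist_force: [-6.6, 8.7, 5.4]
grip_width: 17.6
grasp_force: 30.0
```

```bash
python3 - <<'E'
from h import *
go(589.9+90*.148,192.8-90*.989,164,8.5)
s=ctrl.camera("scene");cv2.imwrite("pics/scene5.png",cv2.resize(s[130:290,240:440,::-1],None,fx=3.7,fy=3.7,interpolation=cv2.INTER_CUBIC))
E
```

```text
t 13.45 at [603. 103. 164.] yaw 8.7 shift [0.08 0.03 0.  ] spin 0.004 F [-6.6  8.7  5.4] w 17.6 30.0 q7 0.16
```

Call:
step_arm --rows '[{"hand": 10, "translation": [-0.1, 0, 0], "spin": 0}, {"hand": 10, "translation": [-0.2, 0, 0], "spin": 0}, {"hand": 10, "translation": [-0.3, 0, 0], "spin": 0}, {"hand": 10, "translation": [-0.4, 0, 0], "spin": 0}, {"hand": 10, "translation": [-0.4, 0, 0], "spin": 0}, {"hand": 10, "translation": [-0.4, 0, 0], "spin": 0}, {"hand": 10, "translation": [-0.4, 0, 0], "spin": 0}, {"hand": 10, "translation": [-0.4, 0, 0], "spin": 0}]'

```text
t: 14.3
tool_pos: [603.1, 102.6, 163.9]
ee_rot: [-2.036, -2.377, -0.009]
wrist_force: [-6.5, 15.4, 5.4]
grip_width: 17.8
grasp_force: 30.1
```

```bash
python3 - <<'E'
from h import *
go(589.9+90*.148,192.8-90*.989,164,8.5)
s=ctrl.camera("scene");cv2.imwrite("pics/scene5.png",cv2.resize(s[130:290,240:440,::-1],None,fx=3.7,fy=3.7,interpolation=cv2.INTER_CUBIC))
E
```

```text
t 14.3 at [603.1 102.6 163.9] yaw 8.8 shift [ 0.11  0.03 -0.01] spin 0.006 F [-6.5 15.4  5.4] w 17.8 30.1 q7 0.16
```

View pics/scene5.png

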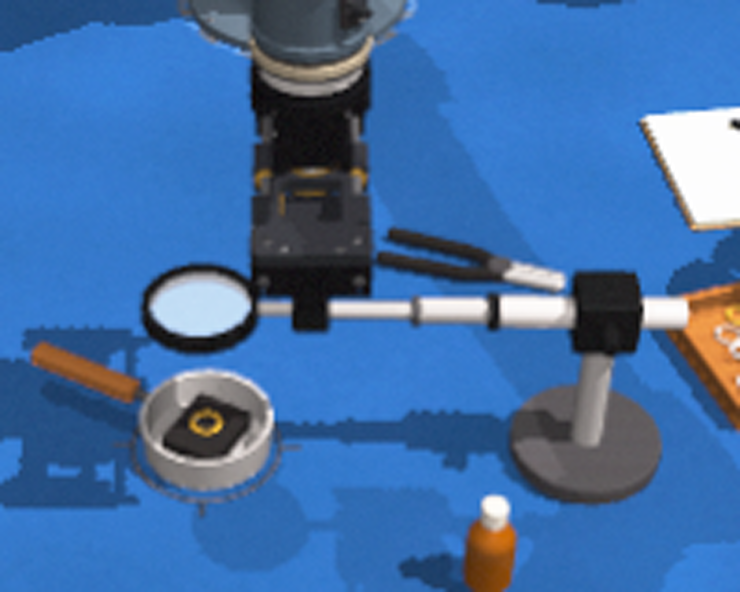

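Both stages are visibly out, with the lens above the pan and nothing else moved. The tool has stopped moving while the pull force rose from about 9 to 15 N, so the rod is against its hard stop.

```bash
python3 -c "
from station import ctrl
print(ctrl.finish_job())"
```

```text
the job is handed in; nothing more can be done
None
```

The job is handed in, at about 14 s on the robot's clock; no verdict came back. The pan is released about 2 mm from the ticked circle's centre by my measurements, and the arm is holding the magnifier rod at its second stop with the button pressed.

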